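Reload the housekeeping lint rollers

TASK

Get the housekeeping lint rollers in the oak stand ready for the next room: take every spent cardboard core off its roller and put it in the small waste bin, slide each fresh refill there is fully down onto a bare roller of its own, and slip a black cover all the way down over every roller you have loaded. A roller left without a refill needs no cover. Leave the guest's things where they are.

Things in the scene. Friction and masses are not known exactly. Their poses are not given: they have to be found in the camera images.
- stand: low solid oak block, 95 x 325 mm and 68 mm high, fixed to the table, with the three lint rollers standing in it in a row along its y axis; origin under its centre, z up
- roller0 (a point): lint roller 0 (y = -105 mm in the stand's frame), upright, fixed. Point: on its axis, centre of the top face of its black stop flange (66 mm diameter, 80 mm above the table), z up. Above it the grey roller head: 34 mm diameter for 85 mm, then tapering to 20 mm at its tip 103 mm above the flange. Nothing clips: cores, refills and covers slide on and off freely
- roller1 (a point): lint roller 1 (y = 0 mm in the stand's frame), upright, fixed. Point: on its axis, centre of the top face of its black stop flange (66 mm diameter, 80 mm above the table), z up. Above it the grey roller head: 34 mm diameter for 85 mm, then tapering to 20 mm at its tip 103 mm above the flange. Nothing clips: cores, refills and covers slide on and off freely
- roller2 (a point): lint roller 2 (y = 105 mm in the stand's frame), upright, fixed. Point: on its axis, centre of the top face of its black stop flange (66 mm diameter, 80 mm above the table), z up. Above it the grey roller head: 34 mm diameter for 85 mm, then tapering to 20 mm at its tip 103 mm above the flange. Nothing clips: cores, refills and covers slide on and off freely
- refill0_mid (a point): fresh sticky-paper refill: white tube, blue band near each end, brown cardboard lining; 48 mm outside, 39 mm bore right through, 100 mm tall, about 0.09 kg, standing upright on the table at the start. Point: middle of the tube on its axis, 50 mm from either end; z along the axis. It slides over a bare roller head and rests on the flange, either end down. May be absent (None)
- refill1_mid (a point): fresh sticky-paper refill: white tube, blue band near each end, brown cardboard lining; 48 mm outside, 39 mm bore right through, 100 mm tall, about 0.09 kg, standing upright on the table at the start. Point: middle of the tube on its axis, 50 mm from either end; z along the axis. It slides over a bare roller head and rests on the flange, either end down. May be absent (None)
- refill2_mid (a point): fresh sticky-paper refill: white tube, blue band near each end, brown cardboard lining; 48 mm outside, 39 mm bore right through, 100 mm tall, about 0.09 kg, standing upright on the table at the start. Point: middle of the tube on its axis, 50 mm from either end; z along the axis. It slides over a bare roller head and rests on the flange, either end down. May be absent (None)
- cover0: black plastic cover: a cup standing mouth down, 63 mm outside, 58 mm inside, 112 mm tall with a 3 mm closed top (109 mm deep), about 0.06 kg; origin at the centre of its open mouth, z towards the closed top. It slips over a loaded roller, around the refill, until its rim rests on the flange. Always three, on the table at the start
- cover1: black plastic cover: a cup standing mouth down, 63 mm outside, 58 mm inside, 112 mm tall with a 3 mm closed top (109 mm deep), about 0.06 kg; origin at the centre of its open mouth, z towards the closed top. It slips over a loaded roller, around the refill, until its rim rests on the flange. Always three, on the table at the start
- cover2: black plastic cover: a cup standing mouth down, 63 mm outside, 58 mm inside, 112 mm tall with a 3 mm closed top (109 mm deep), about 0.06 kg; origin at the centre of its open mouth, z towards the closed top. It slips over a loaded roller, around the refill, until its rim rests on the flange. Always three, on the table at the start
- core0_mid (a point): spent core: bare brown cardboard tube, 44 mm outside, 39 mm bore, 100 mm tall, about 0.02 kg; at the start it sits loosely on a roller head, its lower end on the flange; the point is the middle of the tube on its axis, 50 mm from either end, z along its axis. May be absent (None)
- core1_mid (a point): spent core: bare brown cardboard tube, 44 mm outside, 39 mm bore, 100 mm tall, about 0.02 kg; at the start it sits loosely on a roller head, its lower end on the flange; the point is the middle of the tube on its axis, 50 mm from either end, z along its axis. May be absent (None)
- core2_mid (a point): spent core: bare brown cardboard tube, 44 mm outside, 39 mm bore, 100 mm tall, about 0.02 kg; at the start it sits loosely on a roller head, its lower end on the flange; the point is the middle of the tube on its axis, 50 mm from either end, z along its axis. May be absent (None)
- bin_in (a point): centre of the inner floor (6 mm above the table) of the small square grey-green waste bin, open on top, 150 x 150 mm outside, 138 x 138 mm inside, 85 mm high over all, walls 6 mm; it stands loose on the table, about 0.6 kg; axes along its sides, z up
- water_tray: bystander: round dark wooden tray, 164 mm across, with a glass water carafe (181 mm high with its cork) and a tumbler (95 mm high), fixed; origin under its centre
- vase: bystander: square green glass vase, 58 mm wide, 130 mm high, with dark red twigs to about 225 mm; origin under its centre
- spray: bystander: cream-coloured spray bottle with blue label and black trigger head, 58 mm across, 191 mm high; origin under its centre
- clock: bystander: small dark wooden bedside clock, 36 x 60 x 52 mm high; origin under its centre
- creamjar: bystander: small white jar with brass lid, 56 mm across, 48 mm high; origin under its centre
Things that resemble listed ones, but are neither listed nor needed, are in the scene too. What is shaped like the part that bears refill2_mid but orange, purple or yellow is not meant.

How it is judged:
At the end, for the whole second after the job is handed in: Every core in the bin (middle inside its walls, under 75 mm above its floor); every refill on a roller: middle within 6 mm of the axis, 44-55 mm above the flange; each of those rollers covered: mouth within 10 mm of the axis, 6 mm of the flange; all upright to 0.08 rad (cores any way), at rest (x of core0_mid in the frame of bin_in between -0.07 and 0.07 m and y of core0_mid in the frame of bin_in between -0.07 and 0.07 m and z of core0_mid in the frame of bin_in between 0 and 0.075 m and x of core1_mid in the frame of bin_in between -0.07 and 0.07 m and y of core1_mid in the frame of bin_in between -0.07 and 0.07 m and z of core1_mid in the frame of bin_in between 0 and 0.075 m and x of core2_mid in the frame of bin_in between -0.07 and 0.07 m and y of core2_mid in the frame of bin_in between -0.07 and 0.07 m and z of core2_mid in the frame of bin_in between 0 and 0.075 m and (((horizontal distance between refill0_mid and roller0 below 0.006 m and z of refill0_mid in the frame of roller0 between 0.044 and 0.055 m and angle between the z axis of refill0_mid and the z axis of roller0, either way round below 0.08 rad) and ((horizontal distance between cover0 and roller0 below 0.01 m and z of cover0 in the frame of roller0 between -0.006 and 0.006 m and angle between cover0's own z axis and vertical below 0.08 rad) or (horizontal distance between cover1 and roller0 below 0.01 m and z of cover1 in the frame of roller0 between -0.006 and 0.006 m and angle between cover1's own z axis and vertical below 0.08 rad) or (horizontal distance between cover2 and roller0 below 0.01 m and z of cover2 in the frame of roller0 between -0.006 and 0.006 m and angle between cover2's own z axis and vertical below 0.08 rad))) or ((horizontal distance between refill0_mid and roller1 below 0.006 m and z of refill0_mid in the frame of roller1 between 0.044 and 0.055 m and angle between the z axis of refill0_mid and the z axis of roller1, either way round below 0.08 rad) and ((horizontal distance between cover0 and roller1 below 0.01 m and z of cover0 in the frame of roller1 between -0.006 and 0.006 m and angle between cover0's own z axis and vertical below 0.08 rad) or (horizontal distance between cover1 and roller1 below 0.01 m and z of cover1 in the frame of roller1 between -0.006 and 0.006 m and angle between cover1's own z axis and vertical below 0.08 rad) or (horizontal distance between cover2 and roller1 below 0.01 m and z of cover2 in the frame of roller1 between -0.006 and 0.006 m and angle between cover2's own z axis and vertical below 0.08 rad))) or ((horizontal distance between refill0_mid and roller2 below 0.006 m and z of refill0_mid in the frame of roller2 between 0.044 and 0.055 m and angle between the z axis of refill0_mid and the z axis of roller2, either way round below 0.08 rad) and ((horizontal distance between cover0 and roller2 below 0.01 m and z of cover0 in the frame of roller2 between -0.006 and 0.006 m and angle between cover0's own z axis and vertical below 0.08 rad) or (horizontal distance between cover1 and roller2 below 0.01 m and z of cover1 in the frame of roller2 between -0.006 and 0.006 m and angle between cover1's own z axis and vertical below 0.08 rad) or (horizontal distance between cover2 and roller2 below 0.01 m and z of cover2 in the frame of roller2 between -0.006 and 0.006 m and angle between cover2's own z axis and vertical below 0.08 rad)))) and (((horizontal distance between refill1_mid and roller0 below 0.006 m and z of refill1_mid in the frame of roller0 between 0.044 and 0.055 m and angle between the z axis of refill1_mid and the z axis of roller0, either way round below 0.08 rad) and ((horizontal distance between cover0 and roller0 below 0.01 m and z of cover0 in the frame of roller0 between -0.006 and 0.006 m and angle between cover0's own z axis and vertical below 0.08 rad) or (horizontal distance between cover1 and roller0 below 0.01 m and z of cover1 in the frame of roller0 between -0.006 and 0.006 m and angle between cover1's own z axis and vertical below 0.08 rad) or (horizontal distance between cover2 and roller0 below 0.01 m and z of cover2 in the frame of roller0 between -0.006 and 0.006 m and angle between cover2's own z axis and vertical below 0.08 rad))) or ((horizontal distance between refill1_mid and roller1 below 0.006 m and z of refill1_mid in the frame of roller1 between 0.044 and 0.055 m and angle between the z axis of refill1_mid and the z axis of roller1, either way round below 0.08 rad) and ((horizontal distance between cover0 and roller1 below 0.01 m and z of cover0 in the frame of roller1 between -0.006 and 0.006 m and angle between cover0's own z axis and vertical below 0.08 rad) or (horizontal distance between cover1 and roller1 below 0.01 m and z of cover1 in the frame of roller1 between -0.006 and 0.006 m and angle between cover1's own z axis and vertical below 0.08 rad) or (horizontal distance between cover2 and roller1 below 0.01 m and z of cover2 in the frame of roller1 between -0.006 and 0.006 m and angle between cover2's own z axis and vertical below 0.08 rad))) or ((horizontal distance between refill1_mid and roller2 below 0.006 m and z of refill1_mid in the frame of roller2 between 0.044 and 0.055 m and angle between the z axis of refill1_mid and the z axis of roller2, either way round below 0.08 rad) and ((horizontal distance between cover0 and roller2 below 0.01 m and z of cover0 in the frame of roller2 between -0.006 and 0.006 m and angle between cover0's own z axis and vertical below 0.08 rad) or (horizontal distance between cover1 and roller2 below 0.01 m and z of cover1 in the frame of roller2 between -0.006 and 0.006 m and angle between cover1's own z axis and vertical below 0.08 rad) or (horizontal distance between cover2 and roller2 below 0.01 m and z of cover2 in the frame of roller2 between -0.006 and 0.006 m and angle between cover2's own z axis and vertical below 0.08 rad)))) and (((horizontal distance between refill2_mid and roller0 below 0.006 m and z of refill2_mid in the frame of roller0 between 0.044 and 0.055 m and angle between the z axis of refill2_mid and the z axis of roller0, either way round below 0.08 rad) and ((horizontal distance between cover0 and roller0 below 0.01 m and z of cover0 in the frame of roller0 between -0.006 and 0.006 m and angle between cover0's own z axis and vertical below 0.08 rad) or (horizontal distance between cover1 and roller0 below 0.01 m and z of cover1 in the frame of roller0 between -0.006 and 0.006 m and angle between cover1's own z axis and vertical below 0.08 rad) or (horizontal distance between cover2 and roller0 below 0.01 m and z of cover2 in the frame of roller0 between -0.006 and 0.006 m and angle between cover2's own z axis and vertical below 0.08 rad))) or ((horizontal distance between refill2_mid and roller1 below 0.006 m and z of refill2_mid in the frame of roller1 between 0.044 and 0.055 m and angle between the z axis of refill2_mid and the z axis of roller1, either way round below 0.08 rad) and ((horizontal distance between cover0 and roller1 below 0.01 m and z of cover0 in the frame of roller1 between -0.006 and 0.006 m and angle between cover0's own z axis and vertical below 0.08 rad) or (horizontal distance between cover1 and roller1 below 0.01 m and z of cover1 in the frame of roller1 between -0.006 and 0.006 m and angle between cover1's own z axis and vertical below 0.08 rad) or (horizontal distance between cover2 and roller1 below 0.01 m and z of cover2 in the frame of roller1 between -0.006 and 0.006 m and angle between cover2's own z axis and vertical below 0.08 rad))) or ((horizontal distance between refill2_mid and roller2 below 0.006 m and z of refill2_mid in the frame of roller2 between 0.044 and 0.055 m and angle between the z axis of refill2_mid and the z axis of roller2, either way round below 0.08 rad) and ((horizontal distance between cover0 and roller2 below 0.01 m and z of cover0 in the frame of roller2 between -0.006 and 0.006 m and angle between cover0's own z axis and vertical below 0.08 rad) or (horizontal distance between cover1 and roller2 below 0.01 m and z of cover1 in the frame of roller2 between -0.006 and 0.006 m and angle between cover1's own z axis and vertical below 0.08 rad) or (horizontal distance between cover2 and roller2 below 0.01 m and z of cover2 in the frame of roller2 between -0.006 and 0.006 m and angle between cover2's own z axis and vertical below 0.08 rad)))) and linear speed of each of cover0, cover1, cover2 below 0.03 m/s); the robot touches nothing.
It fails at once if the vase of twigs is pushed more than 40 mm from its place or knocked over (distance of vase from where it was at the start of the episode above 0.04 m or angle between vase's own z axis and vertical above 0.5 rad).
It fails at once if the spray bottle is pushed more than 40 mm from its place or knocked over (distance of spray from where it was at the start of the episode above 0.04 m or angle between spray's own z axis and vertical above 0.5 rad).
It fails at once if the clock is pushed more than 40 mm from its place or knocked over (distance of clock from where it was at the start of the episode above 0.04 m or angle between clock's own z axis and vertical above 0.5 rad).
It fails at once if the cream jar is pushed more than 40 mm from its place or knocked over (distance of creamjar from where it was at the start of the episode above 0.04 m or angle between creamjar's own z axis and vertical above 0.5 rad).
Of core0, core1, core2 only 2 to 3 are there at a start; the rules pass over those that are not, and their reading is None.
Of refill0, refill1, refill2 only 2 to 3 are there at a start; the rules pass over those that are not, and their reading is None.
At some moment in a run one of bin may be knocked a few centimetres aside while the robot is not near it.
It also fails if it takes over 210 s, if anything falls off the work surface, if the arm or the gripper's body presses on something with over 40 N, if the wrist force passes 120 N, or if a joint passes its speed limit or range.

ROBOT

A 6-joint arm with a two-finger parallel gripper is mounted at the origin on the work surface. World frame = base frame: x ahead of the robot, y to its left, z up, the work surface at z = 0. Lengths are in m, angles in rad, forces in N, time in s.
With the tool pointing down it reaches from about 0.3 to 0.775 m from the base axis. Payload 14.6 kg.
Tool frame: the origin (TCP) lies midway between the tips of the shut fingers; the grasp point (between the pads) lies 19 mm behind it (tcp_to_grasp is the distance from the TCP to the grasp point, in m); z points along the fingers, y is the line along which they close (so a half turn about z gives the same grasp; the last joint's range is limited). The gripper opens to 94 mm and grips with 3 to 60 N. Pads are 16 mm wide; open, the fingers measure 119 mm over their backs; the gripper's body (75 mm by 177 mm) begins 78 mm behind the grasp point.
Start: joints at [-1.258, 0.3, 1.521, -0, 1.321, -0.067], TCP at [0.204, -0.511, 0.205] pointing down, gripper open.
Joint ranges: [-3.03, 3.03], [-0.79, 2.21], [0.23, 2.52], [-1.04, 4.18], [0, 3.07], [-2.55, 2.55]. Speed limits (rad/s): [2.22, 2.22, 2.57, 3.14, 3.14, 3.14].

INTERFACE

Orientations are given as [roll, pitch, yaw] about the fixed x, y, z axes, in that order (R = Rz(yaw) Ry(pitch) Rx(roll)).
In Python, from station import * gives the robot as it stands.
- The arm moves only by the tool send_rows, never from a script. Its argument "motion" is a list of rows, each a list of 3 entries, a list of its own where there are three numbers: the shift along the tool's x, y, z in units of 0.03 m (1.0 is 0.03 m), then the turn, a rotation vector about the tool's x, y, z in units of 0.12 rad (1.0 is 0.12 rad), then the opening, from -1 (shut) to 1 (fully open). In form: [[[x, y, z], [rx, ry, rz], grip], ...]. A call has 1 to 12 rows; each row shifts and turns the commanded pose from where the row before left it, along the tool's axes as they then stand; what a row does not reach is not made up. A row lasts 1/10 s, in which the tool goes at most 50 mm and 8.59 degrees, less where a joint would pass 70% of its speed; a pose out of reach is approached as far as the arm can. A call with a number of a shift or a turn outside -1 to 1 is refused whole. A call with a gripper value outside its range is refused whole. The fingers move at their own pace and stop on an object; "squeeze" is the grip in N (left out, the last holds). Time passes only in rows, so rows that do not move let the fingers close. It gives the time, the measured TCP pose, the force, the opening and the grip force at its end, in the units of the state.
- get_obs(): the state, without advancing time (a new reading comes with each control period).
- camera(name): name is "scene" or "side" or "wrist"; returns a dict with "pixels" (400x640x3 uint8, red, green, blue), "depth" (400x640 float32, m along the optical axis (not along the pixel's ray), 0 where there is no reading), "fx", "fy", "cx", "cy" (pixels), "rvec" (rotation vector, rad) and "tvec" (3), from world to camera coordinates, as OpenCV has them. Camera axes: x right, y down, z forward; pixel columns grow to the right and rows downward; lengths in m; the calibration is good to about 2 mm. A picture is of the moment at which its call begins.
- hand_in(): hands the job in; it is judged then, once.
The state is a dict: "time_s": time; "qpos": joint angles; "joint_vel": joint speeds; "tau": joint torques, N m; "ee_pos": TCP position; "eef_rot": TCP orientation; "force": force on the tool from outside, world axes, zero at the start; "moment": the same for the moment, N m; "grip_width": finger opening in m; "grip_force": force on a finger pad.
Only numpy, scipy, OpenCV 4.12 (cv2) and the standard library are available. Lean on these libraries where they do the work, as an engineer would, in place of code of your own. Each camera call takes 0.05 s, during which the arm holds its last target. There are 200 camera calls.

## Working session

There is one attempt and no reset: what is moved stays moved. The work goes in short steps, Python scripts to look and compute and a tool call to move; the robot and the scene stay as the last step left them, time stands still between calls to the robot, and variables do not carry over. Pictures are saved under pics/ and viewed, at most 14 in all, crops included, and the job is handed in when it is done.

Besides the shell and the picture viewer there is one more tool, called as name(argument=value, ...), one argument or row to a line, values as JSON. send_rows: Moves the arm, as the interface text tells. Its arguments: {"type":"object","properties":{"motion":{"type":"array"},"squeeze":{"type":"number"}},"required":["motion"]}

```bash
mkdir -p pics; ls
cat > h.py <<'E'
from station import *
import numpy as np, cv2
from scipy.spatial.transform import Rotation as R
def cloud(c):
    d=c["depth"];v,u=np.mgrid[:400,:640]
    p=np.stack([(u-c["cx"])/c["fx"]*d,(v-c["cy"])/c["fy"]*d,d],-1)
    M=cv2.Rodrigues(np.array(c["rvec"],float))[0]
    w=(p-np.array(c["tvec"]).reshape(3))@M
    w[d<=0]=np.nan
    return w
def save(n,c,s=1): cv2.imwrite(n,cv2.resize(c["pixels"][:,:,::-1],None,fx=s,fy=s))
E
python3 - <<'E'
from h import *
for n in ["scene","side"]:
    c=camera(n); save(f"pics/{n}0.png",c,1.25); np.savez(f"{n}0.npz",w=cloud(c),p=c["pixels"])
    M=cv2.Rodrigues(np.array(c["rvec"],float))[0]; print(n,-M.T@np.array(c["tvec"]).ravel(),M[2])
o=get_obs();print(o)
E
```

```text
pics
scene [ 1.13486974 -0.23469098  0.86749809] [-0.57989877  0.24222278 -0.77784673]
side [0.37651179 1.12411354 0.76136782] [ 0.11942534 -0.86057116 -0.49513116]
{'time_s': 0.1, 'qpos': array([-1.25758334e+00,  3.00412407e-01,  1.52150394e+00, -9.82883495e-06,
        1.32069462e+00, -6.66466121e-02]), 'joint_vel': array([ 0.00107412, -0.00098113, -0.00121623,  0.00113637,  0.00142962,
       -0.00121692]), 'tau': array([-1.68445771e-03, -5.32649446e+01, -3.53289163e+01,  7.08098849e-02,
        2.34610919e-02, -4.09294887e-05]), 'ee_pos': array([ 0.20383505, -0.51058788,  0.20495116]), 'eef_rot': array([-3.14057597e+00, -5.83172624e-05,  3.79862003e-01]), 'force': array([ 0.42276837, -0.59432465, -0.36648173]), 'moment': array([ 0.02863361, -0.01466222, -0.06488234]), 'grip_force': 0.0, 'grip_width': 0.09420805447915026}
```

View pics/scene0.png

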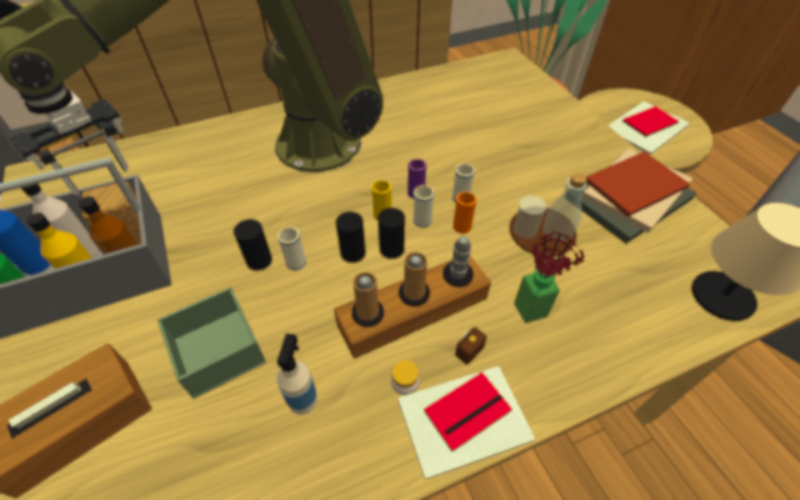

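View pics/side0.png

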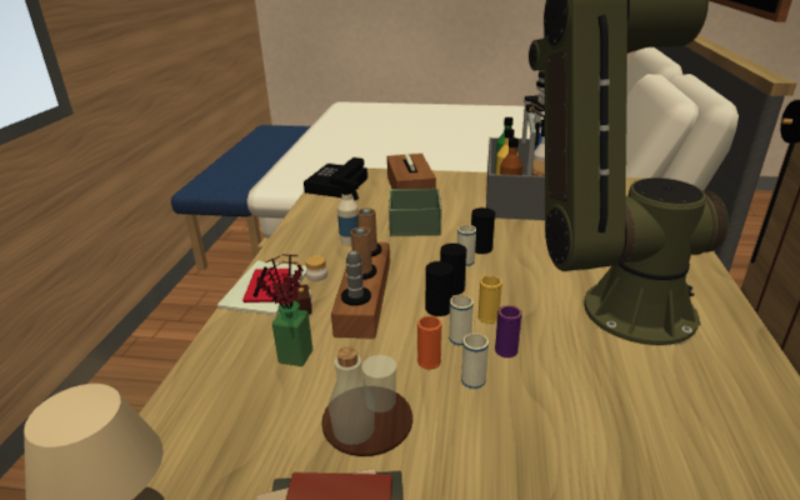

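```bash
cat > m.py <<'E'
from h import *
from scipy.optimize import least_squares
from scipy.ndimage import label
def cl(w,lo,hi,x=(0.1,0.9),y=(-.5,.5)):
    m=(w[...,2]>lo)&(w[...,2]<hi)&(w[...,0]>x[0])&(w[...,0]<x[1])&(w[...,1]>y[0])&(w[...,1]<y[1])
    return m
def fitc(p,r):
    f=lambda c:np.hypot(*(p-c).T)-r
    s=least_squares(f,p.mean(0),loss="soft_l1",f_scale=.0015); return s.x,np.median(abs(s.fun))
E
python3 - <<'E'
from m import *
S={n:np.load(n+"0.npz") for n in ["scene","side"]}
im=S["scene"]["p"][:,:,::-1]; cv2.imwrite("pics/crop.png",cv2.resize(im[115:290,180:410],None,fx=3.4,fy=3.4,interpolation=cv2.INTER_CUBIC))
P=np.concatenate([np.c_[d["w"].reshape(-1,3),d["p"].reshape(-1,3),np.full(256000,i)] for i,d in enumerate(S.values())])
P=P[np.isfinite(P[:,0])]
P=P[(P[:,0]>.2)&(P[:,0]<.9)&(abs(P[:,1])<.5)]
print(len(P), [np.percentile(P[(P[:,2]<.02)&(P[:,6]==i)][:,2],[10,50,90]) for i in (0,1)])
Q=P[(P[:,2]>.03)&(P[:,2]<.3)]
g=.005; H=np.zeros((200,200),int); ix=((Q[:,:2]-[0,-.5])/g).astype(int); np.add.at(H,(ix[:,0],ix[:,1]),1)
L,n=label(H>1,np.ones((3,3)))
l=L[ix[:,0],ix[:,1]]
for k in range(1,n+1):
    q=Q[l==k]
    if len(q)<80: continue
    print(k,len(q),q[:,:2].min(0).round(3),q[:,:2].max(0).round(3),"z",np.percentile(q[:,2],98).round(3),"rgb",np.median(q[:,3:6],0))
E
```

```text
150618 [array([-0.00135116,  0.00093692,  0.00424854]), array([-0.00179257,  0.00017906,  0.00355908])]
1 3086 [ 0.2 -0.5] [ 0.365 -0.45 ] z 0.275 rgb [68. 65. 55.]
2 2756 [ 0.2   -0.038] [0.246 0.128] z 0.298 rgb [35. 33. 27.]
3 123 [ 0.266 -0.5  ] [ 0.31  -0.492] z 0.158 rgb [97. 51. 15.]
4 913 [0.281 0.151] [0.335 0.204] z 0.101 rgb [56. 23. 58.]
5 833 [0.319 0.04 ] [0.373 0.092] z 0.102 rgb [136. 106.  35.]
6 1211 [ 0.334 -0.293] [ 0.403 -0.226] z 0.115 rgb [17. 16. 16.]
7 981 [0.346 0.252] [0.399 0.305] z 0.102 rgb [131. 121.  93.]
8 932 [0.379 0.123] [0.432 0.176] z 0.101 rgb [130. 120.  92.]
9 726 [ 0.382 -0.208] [ 0.435 -0.155] z 0.102 rgb [130.5 121.   93. ]
10 1171 [ 0.401 -0.081] [ 0.47  -0.013] z 0.115 rgb [17. 16. 16.]
11 1409 [0.427 0.009] [0.496 0.079] z 0.114 rgb [15. 15. 14.]
12 1000 [0.438 0.206] [0.491 0.259] z 0.101 rgb [133.  58.  24.]
13 3414 [ 0.486 -0.475] [ 0.657 -0.302] z 0.087 rgb [60. 72. 50.]
14 1405 [0.508 0.332] [0.574 0.398] z 0.098 rgb [135. 123.  89.]
15 2951 [0.534 0.395] [0.617 0.479] z 0.182 rgb [103.  91.  69.]
16 8175 [ 0.584 -0.151] [0.704 0.182] z 0.183 rgb [97. 70. 38.]
17 1852 [ 0.701 -0.291] [ 0.774 -0.226] z 0.193 rgb [80. 82. 79.]
18 3408 [0.702 0.201] [0.786 0.297] z 0.223 rgb [57. 69. 36.]
19 544 [0.747 0.046] [0.804 0.114] z 0.057 rgb [92.  54.5 25. ]
20 527 [ 0.757 -0.093] [ 0.811 -0.041] z 0.051 rgb [210. 164.  33.]
21 102 [0.885 0.005] [0.9   0.082] z 0.037 rgb [72.5 25.5 32. ]
```

View pics/crop.png

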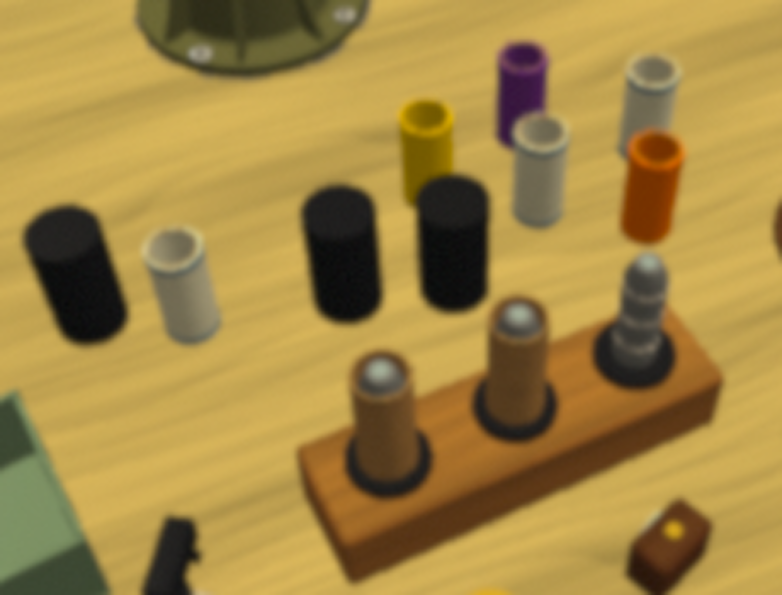

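Run:
```python
from m import *
D={n:np.load(n+"0.npz")["w"].reshape(-1,3) for n in ["scene","side"]}
T={"cA":(.369,-.26,.0315,.108),"cB":(.435,-.047,.0315,.108),"cC":(.462,.044,.0315,.108),
"rA":(.408,-.182,.024,.096),"rB":(.405,.15,.024,.096),"rC":(.372,.278,.024,.096)}
def go(k,x,y,r,lo,hi,g=.012):
    o=[]
    for n in ("scene","side",0):
        w=np.concatenate(list(D.values())) if n==0 else D[n]
        d=np.hypot(w[:,0]-x,w[:,1]-y)
        p=w[(w[:,2]>lo)&(w[:,2]<hi)&(d<r+g)][:,:2]
        # outer points only
        for _ in range(2):
            c,e=fitc(p,r); p2=p[abs(np.hypot(*(p-c).T)-r)<.005]; 
            if len(p2)>20:p=p2
        c,e=fitc(p,r); o+=[c.round(4),len(p),round(e,4)]
    print(k,*o)
for k,(x,y,r,h) in T.items(): go(k,x,y,r,.015,h)
# stand rollers
w=np.concatenate(list(D.values()))
q=w[(w[:,0]>.57)&(w[:,0]<.72)&(abs(w[:,1])<.2)]
t=q[(q[:,2]>.1)&(q[:,2]<.185)]
from scipy.cluster.vq import kmeans2
c,l=kmeans2(t[:,:2],np.array([[.63,-.1],[.64,0],[.65,.12]]),minit="matrix"); print(c)
for i,r in ((0,.022),(1,.022),(2,.017)): go(f"ro{i}",*c[i],r,.095,.175 if i<2 else .16)
for i in range(3): go(f"fl{i}",*c[i],.033,.0705,.0795)
# bin rim
b=w[(w[:,0]>.47)&(w[:,0]<.67)&(w[:,1]<-.29)&(w[:,1]>-.49)&(w[:,2]>.078)&(w[:,2]<.09)]
print("bin",cv2.minAreaRect((b[:,:2]*1000).astype(np.float32)), len(b))
s=q[(q[:,2]>.06)&(q[:,2]<.072)];print("stand",cv2.minAreaRect((s[:,:2]*1000).astype(np.float32)))
```

```text
cA [ 0.3689 -0.2616] 508 0.0007 [ 0.3656 -0.2622] 359 0.0014 [ 0.3685 -0.2616] 856 0.001
cB [ 0.4357 -0.049 ] 462 0.0007 [ 0.4326 -0.0495] 316 0.0011 [ 0.4351 -0.0489] 776 0.001
cC [0.4617 0.0413] 453 0.0007 [0.4586 0.0408] 575 0.0011 [0.4606 0.0409] 1022 0.0012
rA [ 0.4096 -0.1827] 379 0.0008 [ 0.4064 -0.1827] 240 0.0015 [ 0.4091 -0.1824] 595 0.0011
rB [0.4061 0.1491] 328 0.001 [0.4028 0.1495] 486 0.001 [0.4046 0.1492] 793 0.0013
rC [0.3735 0.2774] 254 0.0012 [0.37  0.278] 599 0.0009 [0.3713 0.2777] 815 0.0012
[[ 0.65480142 -0.08903186]
 [ 0.64653193  0.01653008]
 [ 0.63920167  0.12172046]]
ro0 [ 0.6512 -0.0904] 391 0.0005 [ 0.6483 -0.0913] 194 0.0012 [ 0.6507 -0.0905] 582 0.0007
ro1 [0.6445 0.0144] 379 0.0005 [0.6415 0.0142] 295 0.0012 [0.6438 0.0144] 667 0.0009
ro2 [0.6377 0.1191] 213 0.0006 [0.6347 0.1189] 256 0.0011 [0.6366 0.119 ] 467 0.0012
fl0 [ 0.6511 -0.0899] 67 0.0008 [ 0.6483 -0.0912] 23 0.0017 [ 0.6506 -0.0901] 90 0.0011
fl1 [0.644  0.0138] 77 0.001 [0.6431 0.0151] 37 0.0014 [0.6437 0.0141] 115 0.0012
fl2 [0.638  0.1196] 66 0.0009 [0.6354 0.1177] 78 0.0014 [0.6369 0.1188] 138 0.0012
bin ((570.5051879882812, -389.6280517578125), (155.63134765625, 161.97048950195312), 7.683880805969238) 975
stand ((643.5740966796875, 16.278762817382812), (100.56086730957031, 330.2576599121094), 3.653782367706299)
```

Scene (800×500 picture): the white blue-banded tubes at (291,248), (423,206) and (463,185) are the refills. The yellow (382,200), purple (417,178) and orange (465,212) tubes are decoys, and the crop confirms this. Cores sit on roller 0 (367,298) and roller 1 (415,278). Roller 2 (460,260) is bare. Covers are at (253,245), (351,237) and (391,233), and the bin is at (212,342).

I'll use tool yaw = π/2 throughout, so tool x = world y and tool y = world x.

send_rows(
  motion=[
    [[0,0,-1],[0,0,0],1],
    [[0,0,-1],[0,0,0],1],
    [[0,0,-1],[0,0,0],1],
    [[0,0,-1],[0,0,0],1],
    [[0,0,-1],[0,0,0],1],
    [[0,0,0],[0,0,-1],1],
    [[0,0,0],[0,0,-1],1],
    [[0,0,0],[0,0,-1],1],
    [[0,0,0],[0,0,-1],1],
    [[0,0,0],[0,0,-1],1],
    [[0,0,0],[0,0,-1],1],
    [[0,0,0],[0,0,-1],1],
  ],
  squeeze=15,
)

```text
time_s: 1.3
ee_pos: [0.2039, -0.5107, 0.3551]
eef_rot: [-3.141, -0.001, 1.225]
force: [-0.1, -0.0, -1.2]
grip_width: 0.0942
grip_force: 0.0
```

send_rows(
  motion=[
    [[0,0,0],[0,0,-0.96],1],
    [[0,0,0],[0,0,-0.96],1],
    [[0,0,0],[0,0,-0.96],1],
    [[1,0.9,0],[0,0,0],1],
    [[1,0.9,0],[0,0,0],1],
    [[1,0.9,0],[0,0,0],1],
    [[1,0.9,0],[0,0,0],1],
    [[1,0.9,0],[0,0,0],1],
    [[1,0.9,0],[0,0,0],1],
    [[1,0.9,0],[0,0,0],1],
    [[1,0.9,0],[0,0,0],1],
    [[1,0.9,0],[0,0,0],1],
  ],
)

```text
time_s: 2.5
ee_pos: [0.4492, -0.2407, 0.3553]
eef_rot: [-3.141, -0.0, 1.565]
force: [0.4, -0.3, 1.0]
grip_width: 0.0939
grip_force: 0.0
```

send_rows(
  motion=[
    [[0.714,0.956,0],[0,0,-0.05],1],
    [[0.714,0.956,0],[0,0,0],1],
    [[0.714,0.956,0],[0,0,0],1],
    [[0.714,0.956,0],[0,0,0],1],
    [[0.714,0.956,0],[0,0,0],1],
    [[0.714,0.956,0],[0,0,0],1],
    [[0.714,0.956,0],[0,0,0],1],
    [[0,0,1],[0,0,0],1],
    [[0,0,1],[0,0,0],1],
    [[0,0,1],[0,0,0],1],
    [[0,0,1],[0,0,0],1],
    [[0,0,0.5],[0,0,0],1],
  ],
)

```text
time_s: 3.7
ee_pos: [0.6482, -0.092, 0.217]
eef_rot: [-3.137, -0.001, 1.571]
force: [0.1, -0.1, -0.4]
grip_width: 0.0935
grip_force: 0.0
```

send_rows(
  motion=[
    [[0.04,0.05,1],[0,0,0],1],
    [[0,0,1],[0,0,0],1],
    [[0,0,0.25],[0,0,0],1],
    [[0,0,0],[0,0,0],1],
    [[0,0,0],[0,0,0],-1],
    [[0,0,0],[0,0,0],-1],
    [[0,0,0],[0,0,0],-1],
    [[0,0,0],[0,0,0],-1],
    [[0,0,0],[0,0,0],-1],
    [[0,0,0],[0,0,0],-1],
    [[0,0,0],[0,0,0],-1],
    [[0,0,0],[0,0,0],-1],
  ],
)

```text
time_s: 4.9
ee_pos: [0.6507, -0.091, 0.153]
eef_rot: [3.142, -0.0, 1.571]
force: [-0.8, -0.0, 0.4]
grip_width: 0.0433
grip_force: 15.0
```

send_rows(
  motion=[
    [[0,0,-1],[0,0,0],-1],
    [[0,0,-1],[0,0,0],-1],
    [[0,0,-1],[0,0,0],-1],
    [[0,0,-1],[0,0,0],-1],
    [[-0.3,0,-0.3],[0,0,0],-1],
    [[-1,-0.3,0],[0,0,0],-1],
    [[-1,-0.3,0],[0,0,0],-1],
    [[-1,-0.3,0],[0,0,0],-1],
    [[-1,-0.3,0],[0,0,0],-1],
    [[-1,-0.3,0],[0,0,0],-1],
    [[-1,-0.3,0],[0,0,0],-1],
    [[-1,-0.3,0],[0,0,0],-1],
  ],
)

```text
time_s: 6.1
ee_pos: [0.5869, -0.3118, 0.2805]
eef_rot: [-3.14, -0.001, 1.571]
force: [0.9, -0.6, 0.4]
grip_width: 0.0433
grip_force: 15.0
```

```bash
cat > binf.py <<'E'
from m import *
def binpose(n="side"):
    w=cloud(camera(n)).reshape(-1,3)
    b=w[(w[:,0]>.4)&(w[:,0]<.75)&(w[:,1]<-.27)&(w[:,1]>-.52)&(w[:,2]>.079)&(w[:,2]<.09)]
    b=b[(b[:,0]<.69)]
    return cv2.minAreaRect((b[:,:2]*1000).astype(np.float32)),len(b)
E
python3 -c "
from binf import *
print(binpose('scene'),binpose('side'),get_obs()['ee_pos'])"
```

```text
(((572.5330810546875, -391.30517578125), (152.24505615234375, 150.21929931640625), 7.60282039642334), 673) (((567.3621826171875, -389.33209228515625), (150.090576171875, 163.5626678466797), 7.676752090454102), 204) [ 0.58603297 -0.31386146  0.28012746]
```

send_rows(
  motion=[
    [[-0.72,-0.32,0],[0,0,0],-1],
    [[-0.72,-0.32,0],[0,0,0],-1],
    [[0,0,1],[0,0,0],-1],
    [[0,0,1],[0,0,0],-1],
    [[0,0,1],[0,0,0],-1],
    [[0,0,1],[0,0,0],-1],
    [[0,0,1],[0,0,0],-1],
    [[0,0,1],[0,0,0],-1],
    [[0,0,0.3],[0,0,0],-1],
    [[0,0,0],[0,0,0],-1],
    [[0,0,0],[0,0,0],0.5],
    [[0,0,0],[0,0,0],0.5],
  ],
)

```text
time_s: 7.4
ee_pos: [0.5692, -0.3537, 0.0948]
eef_rot: [3.139, 0.001, 1.571]
force: [-0.1, -0.0, -0.8]
grip_width: 0.0562
grip_force: 0.0
```

send_rows(
  motion=[
    [[0,0,0],[0,0,0],0.5],
    [[0,0,0],[0,0,0],0.5],
    [[0,0,-1],[0,0,0],0.5],
    [[0,0,-1],[0,0,0],0.5],
    [[0,0,-1],[0,0,0],0.5],
    [[0,0,-1],[0,0,0],0.5],
    [[0,0,-1],[0,0,0],0.5],
    [[1,0.2,-1],[0,0,0],0.5],
    [[1,0.2,-1],[0,0,0],0.5],
    [[1,0.2,0],[0,0,0],0.5],
    [[1,0.2,0],[0,0,0],0.5],
    [[1,0.2,0],[0,0,0],0.5],
  ],
)

```text
time_s: 8.6
ee_pos: [0.5986, -0.202, 0.3035]
eef_rot: [3.141, 0.0, 1.571]
force: [-0.3, -0.4, 0.7]
grip_width: 0.0707
grip_force: 0.0
```

send_rows(
  motion=[
    [[0.9,0.18,0],[0,0,0],0.7],
    [[0.9,0.18,0],[0,0,0],0.7],
    [[0.9,0.18,0],[0,0,0],0.7],
    [[0.9,0.18,0],[0,0,0],0.7],
    [[0.9,0.18,0],[0,0,0],0.7],
    [[0.9,0.18,0],[0,0,0],0.7],
    [[0.9,0.18,0],[0,0,0],0.7],
    [[0.8,0.18,0],[0,0,0],0.7],
    [[0,0,1],[0,0,0],0.7],
    [[0,0,1],[0,0,0],0.7],
    [[0,0,0.7],[0,0,0],0.7],
    [[0,0,0],[0,0,0],0.7],
  ],
)

```text
time_s: 9.8
ee_pos: [0.6406, 0.0099, 0.2193]
eef_rot: [-3.137, -0.0, 1.571]
force: [0.7, -0.5, 0.4]
grip_width: 0.0795
grip_force: 0.0
```

send_rows(
  motion=[
    [[0.12,0.06,1],[0,0,0],0.7],
    [[0,0,1],[0,0,0],0.7],
    [[0,0,0.25],[0,0,0],0.7],
    [[0,0,0],[0,0,0],0.7],
    [[0,0,0],[0,0,0],-1],
    [[0,0,0],[0,0,0],-1],
    [[0,0,0],[0,0,0],-1],
    [[0,0,0],[0,0,0],-1],
    [[0,0,0],[0,0,0],-1],
    [[0,0,0],[0,0,0],-1],
    [[0,0,0],[0,0,0],-1],
    [[0,0,0],[0,0,0],-1],
  ],
)

```text
time_s: 11.0
ee_pos: [0.6435, 0.0134, 0.1547]
eef_rot: [3.141, -0.0, 1.571]
force: [0.3, -0.6, 2.1]
grip_width: 0.0433
grip_force: 15.0
```

send_rows(
  motion=[
    [[0,0,-1],[0,0,0],-1],
    [[0,0,-1],[0,0,0],-1],
    [[0,0,-1],[0,0,0],-1],
    [[0,0,-1],[0,0,0],-1],
    [[0,0,-0.5],[0,0,0],-1],
    [[-1,-0.2,0],[0,0,0],-1],
    [[-1,-0.2,0],[0,0,0],-1],
    [[-1,-0.2,0],[0,0,0],-1],
    [[-1,-0.2,0],[0,0,0],-1],
    [[-1,-0.2,0],[0,0,0],-1],
    [[-1,-0.2,0],[0,0,0],-1],
    [[-1,-0.2,0],[0,0,0],-1],
  ],
)

```text
time_s: 12.2
ee_pos: [0.6011, -0.1978, 0.2893]
eef_rot: [-3.141, -0.0, 1.571]
force: [-0.5, 0.3, 0.5]
grip_width: 0.0435
grip_force: 15.0
```

```bash
python3 -c "
from binf import *
print(binpose('scene'),binpose('side'),get_obs()['ee_pos'])
c=camera('scene');save('pics/b1.png',c,1.25)"
```

```text
(((571.6593017578125, -391.62139892578125), (154.51809692382812, 150.0441131591797), 8.057023048400879), 824) (((567.5248413085938, -386.7408142089844), (149.72100830078125, 162.80508422851562), 8.060174942016602), 241) [ 0.60062354 -0.19974738  0.28897477]
```

View pics/b1.png

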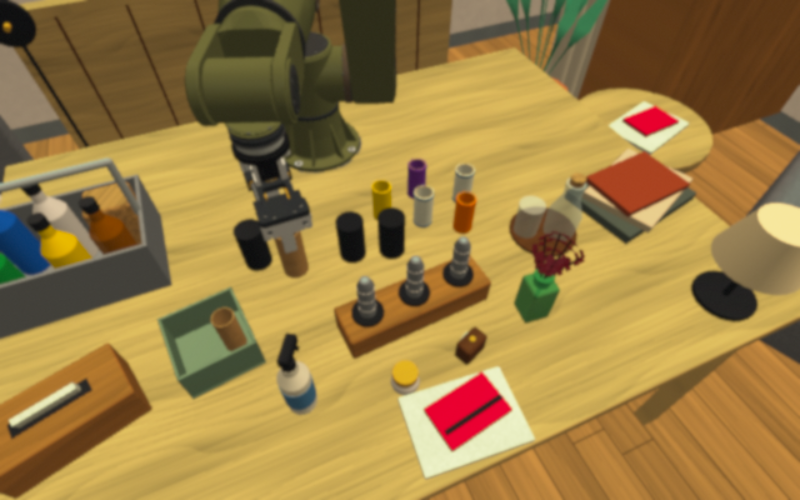

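Core 0 stands in the bin (228,328), core 1 is in the gripper (291,252), and the three rollers are bare.

send_rows(
  motion=[
    [[-0.92,-0.1,0],[0,0,0],-1],
    [[-0.92,-0.1,0],[0,0,0],-1],
    [[-0.92,-0.1,0],[0,0,0],-1],
    [[-0.92,-0.1,0],[0,0,0],-1],
    [[-0.92,-0.1,0],[0,0,0],-1],
    [[-0.92,-0.1,0],[0,0,0],-1],
    [[-0.92,-0.1,0],[0,0,0],-1],
    [[-0.92,-0.1,0],[0,0,0],-1],
    [[0,0,1],[0,0,0],-1],
    [[0,0,1],[0,0,0],-1],
    [[0,0,1],[0,0,0],-1],
    [[0,0,0],[0,0,0],-1],
  ],
)

```text
time_s: 13.55
ee_pos: [0.5772, -0.4155, 0.1948]
eef_rot: [-3.136, -0.005, 1.572]
force: [0.1, -0.5, -0.3]
grip_width: 0.0433
grip_force: 15.0
```

send_rows(
  motion=[
    [[0,0,1],[0,0,0],-1],
    [[0,0,1],[0,0,0],-1],
    [[0,0,1],[0,0,0],-1],
    [[0,0,0.4],[0,0,0],-1],
    [[0,0,0],[0,0,0],-1],
    [[0,0,0],[0,0,0],0.5],
    [[0,0,0],[0,0,0],0.5],
    [[0,0,0],[0,0,0],0.5],
    [[0,0,-1],[0,0,0],0.5],
    [[0,0,-1],[0,0,0],0.5],
    [[0,0,-1],[0,0,0],0.5],
    [[0,0,-1],[0,0,0],0.5],
  ],
)

```text
time_s: 14.75
ee_pos: [0.5776, -0.4175, 0.2197]
eef_rot: [3.141, 0.001, 1.571]
force: [-0.5, 0.4, 0.7]
grip_width: 0.0706
grip_force: 0.0
```

send_rows(
  motion=[
    [[0.97,-0.7,0],[0,0,0],0.6],
    [[0.98,-0.71,0],[0,0,0],0.6],
    [[0.98,-0.71,0],[0,0,0],0.6],
    [[0.98,-0.71,0],[0,0,0],0.6],
    [[0.98,-0.71,0],[0,0,0],0.6],
    [[0.98,-0.71,0],[0,0,0],0.6],
    [[0.98,-0.71,0],[0,0,0],0.6],
    [[0.98,-0.71,0],[0,0,0],0.6],
    [[0,0,1],[0,0,0],0.6],
    [[0,0,1],[0,0,0],0.6],
    [[0,0,0.5],[0,0,0],0.6],
    [[0,0,0],[0,0,0],0.6],
  ],
)

```text
time_s: 15.95
ee_pos: [0.4068, -0.1823, 0.1416]
eef_rot: [-3.14, -0.001, 1.571]
force: [-0.2, -0.3, 0.1]
grip_width: 0.0752
grip_force: 0.0
```

```bash
python3 -c "
from h import *
c=camera('wrist');save('pics/w1.png',c); w=cloud(c); print(get_obs()['ee_pos'])
q=w.reshape(-1,3); q=q[(q[:,2]>.09)&(q[:,2]<.106)&(np.hypot(q[:,0]-.408,q[:,1]+.183)<.04)]; print(len(q), q.mean(0) if len(q) else 0, q.min(0),q.max(0))"
```

```text
[ 0.40743731 -0.18267858  0.14288933]
1835 [ 0.40836279 -0.18077329  0.09843276] [ 0.38447053 -0.20464306  0.09000936] [ 0.43239045 -0.15712024  0.1018819 ]
```

View pics/w1.png

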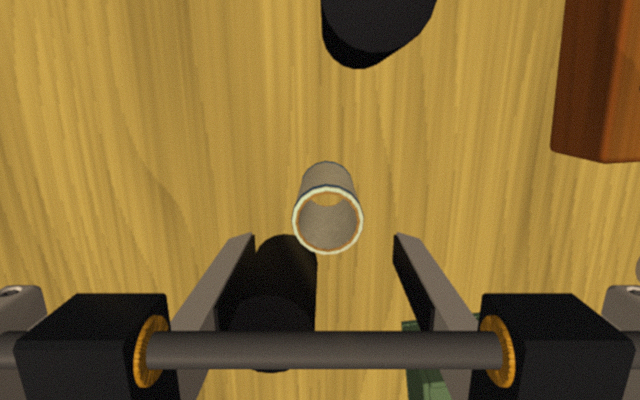

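The refill sits between the fingers (327,220), and its position agrees within 2 mm. Lower and grip.

send_rows(
  motion=[
    [[0,0,1],[0,0,0],0.6],
    [[0,0,1],[0,0,0],0.6],
    [[0,0,0.65],[0,0,0],0.6],
    [[0,0,0],[0,0,0],0.6],
    [[0,0,0],[0,0,0],-1],
    [[0,0,0],[0,0,0],-1],
    [[0,0,0],[0,0,0],-1],
    [[0,0,0],[0,0,0],-1],
    [[0,0,0],[0,0,0],-1],
    [[0,0,0],[0,0,0],-1],
    [[0,0,0],[0,0,0],-1],
    [[0,0,0],[0,0,0],-1],
  ],
  squeeze=20,
)

```text
time_s: 17.2
ee_pos: [0.4078, -0.1829, 0.0637]
eef_rot: [3.14, 0.001, 1.571]
force: [0.4, 0.0, 7.6]
grip_width: 0.0476
grip_force: 20.0
```

send_rows(
  motion=[
    [[0,0,-1],[0,0,0],-1],
    [[0,0,-1],[0,0,0],-1],
    [[0,0,-1],[0,0,0],-1],
    [[0,0,-1],[0,0,0],-1],
    [[0,0,-1],[0,0,0],-1],
    [[0,0,-1],[0,0,0],-1],
    [[0,0,-1],[0,0,0],-1],
    [[0.4,1,0],[0,0,0],-1],
    [[0.4,1,0],[0,0,0],-1],
    [[0.4,1,0],[0,0,0],-1],
    [[0.4,1,0],[0,0,0],-1],
    [[0,0,0],[0,0,0],-1],
  ],
)

```text
time_s: 18.4
ee_pos: [0.5293, -0.1332, 0.2719]
eef_rot: [-3.14, -0.001, 1.573]
force: [-0.5, 0.4, -1.5]
grip_width: 0.0475
grip_force: 20.0
```

send_rows(
  motion=[
    [[0.28,0.81,0],[0,0,0],-1],
    [[0.28,0.81,0],[0,0,0],-1],
    [[0.28,0.8,0],[0,0,0],-1],
    [[0.28,0.8,0],[0,0,0],-1],
    [[0.28,0.8,0],[0,0,0],-1],
    [[0,0,0],[0,0,0],-1],
    [[0,0,0],[0,0,0],-1],
  ],
)

```text
time_s: 19.1
ee_pos: [0.6475, -0.0927, 0.2724]
eef_rot: [-3.14, -0.0, 1.572]
force: [-0.3, 0.7, -1.6]
grip_width: 0.0478
grip_force: 20.0
```

```bash
cat > tube.py <<'E'
import sys
from m import *
def meas(x,y,r,lo,hi,g=.01):
    o=[]
    for n in ("scene","side"):
        w=cloud(camera(n)).reshape(-1,3); d=np.hypot(w[:,0]-x,w[:,1]-y)
        p=w[(w[:,2]>lo)&(w[:,2]<hi)&(d<r+g)]
        c,e=fitc(p[:,:2],r); z=p[:,2]
        o.append((n,c.round(4),len(p),round(e,4)))
    return o,((o[0][1]+o[1][1])/2).round(4)
if __name__=="__main__":
    print(get_obs()["ee_pos"].round(4),*meas(*map(float,sys.argv[1:6])))
E
python3 tube.py .65 -.09 .024 .21 .245
```

```text
[ 0.6475 -0.0927  0.2724] [('scene', array([ 0.6481, -0.0926]), 213, np.float64(0.0004)), ('side', array([ 0.6454, -0.0928]), 171, np.float64(0.0013))] [ 0.6467 -0.0927]
```

send_rows(
  motion=[
    [[0.07,0.11,0],[0,0,0],-1],
    [[0,0,0],[0,0,0],-1],
    [[0,0,0.5],[0,0,0],-1],
    [[0,0,0.5],[0,0,0],-1],
    [[0,0,0.5],[0,0,0],-1],
    [[0,0,0.5],[0,0,0],-1],
    [[0,0,0.5],[0,0,0],-1],
    [[0,0,0.5],[0,0,0],-1],
    [[0,0,0.5],[0,0,0],-1],
    [[0,0,0.5],[0,0,0],-1],
    [[0,0,0],[0,0,0],-1],
  ],
)

```text
time_s: 20.3
ee_pos: [0.6504, -0.0903, 0.1503]
eef_rot: [-3.138, -0.001, 1.571]
force: [1.2, 0.3, -1.0]
grip_width: 0.0477
grip_force: 20.0
```

Going down without contact. Set it down, release, retreat, and head for refill B (.4045,.149).

send_rows(
  motion=[
    [[0,0,0.2],[0,0,0],-1],
    [[0,0,0],[0,0,0],-1],
    [[0,0,0],[0,0,0],0.6],
    [[0,0,0],[0,0,0],0.6],
    [[0,0,0],[0,0,0],0.6],
    [[0,0,0],[0,0,0],0.6],
    [[0,0,-1],[0,0,0],0.6],
    [[0,0,-1],[0,0,0],0.6],
    [[0,0,-1],[0,0,0],0.6],
    [[0.9,-0.9,0],[0,0,0],0.6],
    [[0.9,-0.9,0],[0,0,0],0.6],
    [[0.9,-0.9,0],[0,0,0],0.6],
  ],
)

```text
time_s: 21.5
ee_pos: [0.5691, -0.0087, 0.237]
eef_rot: [3.141, -0.0, 1.571]
force: [0.5, 0.2, 0.8]
grip_width: 0.0749
grip_force: 0.0
```

```bash
python3 tube.py .65 -.0907 .024 .09 .175; python3 tube.py .4045 .149 .024 .015 .096
```

```text
[ 0.5691 -0.0087  0.237 ] [('scene', array([ 0.6523, -0.0901]), 455, np.float64(0.0005)), ('side', array([ 0.6493, -0.0906]), 261, np.float64(0.0013))] [ 0.6508 -0.0904]
[ 0.5683 -0.007   0.2379] [('scene', array([0.4059, 0.149 ]), 280, np.float64(0.001)), ('side', array([0.4026, 0.1496]), 515, np.float64(0.0011))] [0.4042 0.1493]
```

send_rows(
  motion=[
    [[0.87,-0.91,0],[0,0,0],0.6],
    [[0.87,-0.91,0],[0,0,0],0.6],
    [[0.87,-0.91,0],[0,0,0],0.6],
    [[0.87,-0.91,0],[0,0,0],0.6],
    [[0.87,-0.91,0],[0,0,0],0.6],
    [[0.87,-0.91,0],[0,0,0],0.6],
    [[0,0,1],[0,0,0],0.6],
    [[0,0,1],[0,0,0],0.6],
    [[0,0,1],[0,0,0],0.6],
    [[0,0,0],[0,0,0],0.6],
  ],
)

```text
time_s: 22.7
ee_pos: [0.4055, 0.1462, 0.1442]
eef_rot: [-3.136, 0.002, 1.571]
force: [-0.2, -1.1, 0.9]
grip_width: 0.0753
grip_force: 0.0
```

send_rows(
  motion=[
    [[0.08,-0.04,1],[0,0,0],0.6],
    [[0,0,1],[0,0,0],0.6],
    [[0,0,0.7],[0,0,0],0.6],
    [[0,0,0],[0,0,0],0.6],
    [[0,0,0],[0,0,0],-1],
    [[0,0,0],[0,0,0],-1],
    [[0,0,0],[0,0,0],-1],
    [[0,0,0],[0,0,0],-1],
    [[0,0,0],[0,0,0],-1],
    [[0,0,0],[0,0,0],-1],
    [[0,0,0],[0,0,0],-1],
    [[0,0,0],[0,0,0],-1],
  ],
)

```text
time_s: 23.9
ee_pos: [0.4057, 0.1496, 0.0669]
eef_rot: [3.14, -0.0, 1.571]
force: [-0.4, -0.6, 7.1]
grip_width: 0.0483
grip_force: 20.0
```

send_rows(
  motion=[
    [[0,0,-1],[0,0,0],-1],
    [[0,0,-1],[0,0,0],-1],
    [[0,0,-1],[0,0,0],-1],
    [[0,0,-1],[0,0,0],-1],
    [[0,0,-1],[0,0,0],-1],
    [[0,0,-1],[0,0,0],-1],
    [[0,0,-1],[0,0,0],-1],
    [[-0.5,0.9,0],[0,0,0],-1],
    [[-0.5,0.9,0],[0,0,0],-1],
    [[-0.5,0.9,0],[0,0,0],-1],
    [[-0.5,0.9,0],[0,0,0],-1],
    [[0,0,0],[0,0,0],-1],
  ],
)

```text
time_s: 25.1
ee_pos: [0.5148, 0.0879, 0.2752]
eef_rot: [-3.141, 0.0, 1.569]
force: [-0.7, 1.2, -1.8]
grip_width: 0.0483
grip_force: 20.0
```

send_rows(
  motion=[
    [[-0.49,0.86,0],[0,0,0],-1],
    [[-0.49,0.86,0],[0,0,0],-1],
    [[-0.49,0.86,0],[0,0,0],-1],
    [[-0.49,0.86,0],[0,0,0],-1],
    [[-0.49,0.86,0],[0,0,0],-1],
    [[0,0,0],[0,0,0],-1],
    [[0,0,0],[0,0,0],-1],
  ],
)

```text
time_s: 25.8
ee_pos: [0.6418, 0.0164, 0.2756]
eef_rot: [-3.141, -0.0, 1.571]
force: [0.3, 0.0, -0.4]
grip_width: 0.0482
grip_force: 20.0
```

```bash
python3 tube.py .643 .0143 .024 .213 .245
```

```text
[0.6418 0.0164 0.2756] [('scene', array([0.6416, 0.0165]), 190, np.float64(0.0005)), ('side', array([0.6389, 0.0162]), 178, np.float64(0.0011))] [0.6402 0.0164]
```

send_rows(
  motion=[
    [[-0.07,0.09,0],[0,0,0],-1],
    [[0,0,0.3],[0,0,0],-1],
    [[0,0,0.5],[0,0,0],-1],
    [[0,0,0.5],[0,0,0],-1],
    [[0,0,0.5],[0,0,0],-1],
    [[0,0,0.5],[0,0,0],-1],
    [[0,0,0.5],[0,0,0],-1],
    [[0,0,0.5],[0,0,0],-1],
    [[0,0,0.5],[0,0,0],-1],
    [[0,0,0.3],[0,0,0],-1],
    [[0,0,0.05],[0,0,0],-1],
    [[0,0,0],[0,0,0],-1],
  ],
)

```text
time_s: 27.1
ee_pos: [0.645, 0.014, 0.1516]
eef_rot: [3.141, -0.0, 1.571]
force: [-0.3, 0.6, -1.1]
grip_width: 0.0486
grip_force: 20.0
```

send_rows(
  motion=[
    [[0,0,0],[0,0,0],0.6],
    [[0,0,0],[0,0,0],0.6],
    [[0,0,0],[0,0,0],0.6],
    [[0,0,0],[0,0,0],0.6],
    [[0,0,-1],[0,0,0],0.6],
    [[0,0,-1],[0,0,0],0.6],
    [[0,0,-1],[0,0,0],0.6],
    [[0.9,-0.9,0],[0,0,0],0.6],
    [[0.9,-0.9,0],[0,0,0],0.6],
    [[0.9,-0.9,0],[0,0,0],0.6],
    [[0.9,-0.9,0],[0,0,0],0.6],
    [[0,0,0],[0,0,0],0.6],
  ],
)

```text
time_s: 28.3
ee_pos: [0.5347, 0.1244, 0.2423]
eef_rot: [3.141, -0.001, 1.574]
force: [0.4, -0.3, 0.1]
grip_width: 0.0751
grip_force: 0.0
```

```bash
python3 tube.py .643 .0143 .024 .09 .175; python3 tube.py .3717 .278 .024 .015 .096
```

```text
[0.5347 0.1244 0.2423] [('scene', array([0.6454, 0.0139]), 450, np.float64(0.0005)), ('side', array([0.6424, 0.0137]), 315, np.float64(0.0011))] [0.6439 0.0138]
[0.5368 0.1222 0.242 ] [('scene', array([0.3731, 0.2762]), 127, np.float64(0.0011)), ('side', array([0.3701, 0.2783]), 636, np.float64(0.0012))] [0.3716 0.2772]
```

send_rows(
  motion=[
    [[0.87,-0.91,0],[0,0,0],0.6],
    [[0.87,-0.91,0],[0,0,0],0.6],
    [[0.87,-0.91,0],[0,0,0],0.6],
    [[0.87,-0.91,0],[0,0,0],0.6],
    [[0.87,-0.91,0],[0,0,0],0.6],
    [[0.87,-0.91,0],[0,0,0],0.6],
    [[0,0,1],[0,0,0],0.6],
    [[0,0,1],[0,0,0],0.6],
    [[0,0,1],[0,0,0],0.6],
    [[0,0,0],[0,0,0],0.6],
    [[0,0,0],[0,0,0],0.6],
  ],
)

```text
time_s: 29.6
ee_pos: [0.3737, 0.2782, 0.1521]
eef_rot: [-3.141, 0.0, 1.57]
force: [-0.3, -0.1, 0.9]
grip_width: 0.0751
grip_force: 0.0
```

Down .088 → 2.95 units.

send_rows(
  motion=[
    [[0,-0.06,1],[0,0,0],0.6],
    [[0,0,1],[0,0,0],0.6],
    [[0,0,0.95],[0,0,0],0.6],
    [[0,0,0],[0,0,0],0.6],
    [[0,0,0],[0,0,0],-1],
    [[0,0,0],[0,0,0],-1],
    [[0,0,0],[0,0,0],-1],
    [[0,0,0],[0,0,0],-1],
    [[0,0,0],[0,0,0],-1],
    [[0,0,0],[0,0,0],-1],
    [[0,0,0],[0,0,0],-1],
    [[0,0,0],[0,0,0],-1],
  ],
)

```text
time_s: 30.8
ee_pos: [0.3717, 0.2788, 0.064]
eef_rot: [3.14, -0.001, 1.571]
force: [-1.2, -0.0, 7.3]
grip_width: 0.0483
grip_force: 20.0
```

send_rows(
  motion=[
    [[0,0,-1],[0,0,0],-1],
    [[0,0,-1],[0,0,0],-1],
    [[0,0,-1],[0,0,0],-1],
    [[0,0,-1],[0,0,0],-1],
    [[0,0,-1],[0,0,0],-1],
    [[0,0,-1],[0,0,0],-1],
    [[0,0,-1],[0,0,0],-1],
    [[-0.55,0.9,0],[0,0,0],-1],
    [[-0.55,0.9,0],[0,0,0],-1],
    [[-0.55,0.9,0],[0,0,0],-1],
    [[-0.55,0.9,0],[0,0,0],-1],
    [[0,0,0],[0,0,0],-1],
  ],
)

```text
time_s: 32.0
ee_pos: [0.4811, 0.2106, 0.2725]
eef_rot: [-3.141, 0.001, 1.569]
force: [0.2, -0.0, -1.2]
grip_width: 0.0485
grip_force: 20.0
```

send_rows(
  motion=[
    [[-0.51,0.85,0],[0,0,0],-1],
    [[-0.51,0.85,0],[0,0,0],-1],
    [[-0.51,0.85,0],[0,0,0],-1],
    [[-0.51,0.85,0],[0,0,0],-1],
    [[-0.51,0.85,0],[0,0,0],-1],
    [[-0.51,0.85,0],[0,0,0],-1],
    [[0,0,0],[0,0,0],-1],
    [[0,0,0],[0,0,0],-1],
  ],
)

```text
time_s: 32.8
ee_pos: [0.6319, 0.121, 0.2726]
eef_rot: [-3.141, -0.0, 1.571]
force: [-0.5, 0.3, -0.5]
grip_width: 0.0486
grip_force: 20.0
```

```bash
python3 tube.py .636 .119 .024 .213 .242
```

```text
[0.6319 0.121  0.2726] [('scene', array([0.6323, 0.1203]), 177, np.float64(0.0006)), ('side', array([0.6295, 0.1201]), 191, np.float64(0.0009))] [0.6309 0.1202]
```

send_rows(
  motion=[
    [[-0.04,0.16,0],[0,0,0],-1],
    [[0,0,0.3],[0,0,0],-1],
    [[0,0,0.5],[0,0,0],-1],
    [[0,0,0.5],[0,0,0],-1],
    [[0,0,0.5],[0,0,0],-1],
    [[0,0,0.5],[0,0,0],-1],
    [[0,0,0.5],[0,0,0],-1],
    [[0,0,0.5],[0,0,0],-1],
    [[0,0,0.5],[0,0,0],-1],
    [[0,0,0.3],[0,0,0],-1],
    [[0,0,0.05],[0,0,0],-1],
    [[0,0,0],[0,0,0],-1],
  ],
)

```text
time_s: 34.1
ee_pos: [0.6371, 0.1195, 0.1485]
eef_rot: [3.141, -0.0, 1.571]
force: [-0.1, -0.5, -0.6]
grip_width: 0.0484
grip_force: 20.0
```

send_rows(
  motion=[
    [[0,0,0],[0,0,0],0.6],
    [[0,0,0],[0,0,0],0.6],
    [[0,0,0],[0,0,0],0.6],
    [[0,0,0],[0,0,0],0.6],
    [[0,0,-1],[0,0,0],0.6],
    [[0,0,-1],[0,0,0],0.6],
    [[0,0,-1],[0,0,0],0.6],
    [[-0.45,-1,0],[0,0,0],1],
    [[-0.45,-1,0],[0,0,0],1],
    [[-0.45,-1,0],[0,0,0],1],
    [[-0.45,-1,0],[0,0,0],1],
    [[0,0,0],[0,0,0],1],
  ],
)

```text
time_s: 35.3
ee_pos: [0.5149, 0.0645, 0.2392]
eef_rot: [3.141, 0.0, 1.571]
force: [0.7, -0.2, -1.3]
grip_width: 0.0939
grip_force: 0.0
```

```bash
python3 tube.py .636 .119 .024 .09 .175; python3 tube.py .460 .041 .0315 .015 .108
python3 - <<'E'
from m import *
for n in ("scene","side"):
    w=cloud(camera(n)).reshape(-1,3)
    for x,y in ((.65,-.09),(.643,.014),(.636,.119)):
        d=np.hypot(w[:,0]-x,w[:,1]-y); print(n,np.percentile(w[(d>.018)&(d<.027)&(w[:,2]>.16),2],[50,90,98]).round(4))
E
```

```text
[0.5149 0.0645 0.2392] [('scene', array([0.6381, 0.1187]), 448, np.float64(0.0006)), ('side', array([0.6352, 0.1185]), 492, np.float64(0.001))] [0.6366 0.1186]
[0.5173 0.0654 0.2392] [('scene', array([0.4616, 0.0413]), 450, np.float64(0.0006)), ('side', array([0.4588, 0.0411]), 591, np.float64(0.0011))] [0.4602 0.0412]
scene [0.1781 0.1818 0.1829]
scene [0.1773 0.1812 0.1826]
scene [0.1762 0.1817 0.1827]
side [0.174  0.1802 0.1816]
side [0.1741 0.1805 0.1815]
side [0.1744 0.1802 0.1815]
```

send_rows(
  motion=[
    [[-0.4,-0.94,0],[0,0,0],1],
    [[-0.4,-0.94,0],[0,0,0],1],
    [[0,0,0],[0,0,0],1],
    [[0,0,1],[0,0,0],1],
    [[0,0,1],[0,0,0],1],
    [[0,0,1],[0,0,0],1],
    [[0,0,0],[0,0,0],1],
    [[0,0,0],[0,0,0],1],
  ],
)

```text
time_s: 36.4
ee_pos: [0.4614, 0.0417, 0.149]
eef_rot: [-3.141, -0.0, 1.572]
force: [0.3, 0.2, 0.9]
grip_width: 0.0942
grip_force: 0.0
```

send_rows(
  motion=[
    [[0,-0.03,1],[0,0,0],1],
    [[0,0,1],[0,0,0],1],
    [[0,0,0.6],[0,0,0],1],
    [[0,0,0],[0,0,0],1],
    [[0,0,0],[0,0,0],-1],
    [[0,0,0],[0,0,0],-1],
    [[0,0,0],[0,0,0],-1],
    [[0,0,0],[0,0,0],-1],
    [[0,0,0],[0,0,0],-1],
    [[0,0,0],[0,0,0],-1],
    [[0,0,0],[0,0,0],-1],
  ],
)

```text
time_s: 37.5
ee_pos: [0.4602, 0.0415, 0.0709]
eef_rot: [3.14, -0.0, 1.571]
force: [1.4, -0.3, 5.9]
grip_width: 0.0619
grip_force: 20.0
```

send_rows(
  motion=[
    [[0,0,-1],[0,0,0],-1],
    [[0,0,-1],[0,0,0],-1],
    [[0,0,-1],[0,0,0],-1],
    [[0,0,-1],[0,0,0],-1],
    [[0,0,-1],[0,0,0],-1],
    [[0,0,-1],[0,0,0],-1],
    [[0,0,-1],[0,0,0],-1],
    [[0.42,0.95,0],[0,0,0],-1],
    [[0.42,0.95,0],[0,0,0],-1],
    [[0.42,0.95,0],[0,0,0],-1],
    [[0.42,0.95,0],[0,0,0],-1],
    [[0,0,0],[0,0,0],-1],
  ],
)

```text
time_s: 38.7
ee_pos: [0.5752, 0.093, 0.2784]
eef_rot: [-3.139, 0.0, 1.572]
force: [-0.6, -0.3, -0.5]
grip_width: 0.062
grip_force: 20.0
```

send_rows(
  motion=[
    [[0.29,0.7,0],[0,0,0],-1],
    [[0.29,0.7,0],[0,0,0],-1],
    [[0.29,0.7,0],[0,0,0],-1],
    [[0,0,0],[0,0,0],-1],
    [[0,0,0],[0,0,0],-1],
  ],
)

```text
time_s: 39.2
ee_pos: [0.6362, 0.1178, 0.2798]
eef_rot: [-3.14, 0.0, 1.572]
force: [-0.5, 0.2, -0.4]
grip_width: 0.0618
grip_force: 20.0
```

```bash
python3 tube.py .636 .119 .0315 .213 .25
```

```text
[0.6362 0.1178 0.2798] [('scene', array([0.6368, 0.1178]), 299, np.float64(0.0006)), ('side', array([0.6342, 0.1171]), 304, np.float64(0.001))] [0.6355 0.1174]
```

send_rows(
  motion=[
    [[0.05,0.02,0],[0,0,0],-1],
    [[0,0,0.4],[0,0,0],-1],
    [[0,0,0.5],[0,0,0],-1],
    [[0,0,0.5],[0,0,0],-1],
    [[0,0,0.5],[0,0,0],-1],
    [[0,0,0.5],[0,0,0],-1],
    [[0,0,0.5],[0,0,0],-1],
    [[0,0,0.5],[0,0,0],-1],
    [[0,0,0.5],[0,0,0],-1],
    [[0,0,0.3],[0,0,0],-1],
    [[0,0,0.06],[0,0,0],-1],
    [[0,0,0],[0,0,0],-1],
  ],
)

```text
time_s: 40.5
ee_pos: [0.6374, 0.1196, 0.1527]
eef_rot: [3.142, -0.0, 1.571]
force: [-0.6, 0.2, -0.9]
grip_width: 0.0618
grip_force: 20.0
```

send_rows(
  motion=[
    [[0,0,0],[0,0,0],0.8],
    [[0,0,0],[0,0,0],0.8],
    [[0,0,0],[0,0,0],0.8],
    [[0,0,0],[0,0,0],0.8],
    [[0,0,-1],[0,0,0],0.8],
    [[0,0,-1],[0,0,0],0.8],
    [[0,0,-1],[0,0,0],0.8],
    [[-0.8,-0.97,0],[0,0,0],1],
    [[-0.8,-0.97,0],[0,0,0],1],
    [[-0.8,-0.97,0],[0,0,0],1],
    [[-0.8,-0.97,0],[0,0,0],1],
    [[0,0,0],[0,0,0],1],
  ],
)

```text
time_s: 41.7
ee_pos: [0.5189, 0.0216, 0.2434]
eef_rot: [3.141, 0.0, 1.569]
force: [-0.6, 0.1, -0.3]
grip_width: 0.0939
grip_force: 0.0
```

```bash
python3 tube.py .636 .119 .0315 .09 .185; python3 tube.py .434 -.049 .0315 .015 .108
python3 - <<'E'
from m import *
w=cloud(camera("scene")).reshape(-1,3)
d=np.hypot(w[:,0]-.6365,w[:,1]-.119); print(np.percentile(w[(d<.028)&(w[:,2]>.16),2],[50,90,98]).round(4))
E
```

```text
[0.5189 0.0216 0.2434] [('scene', array([0.6391, 0.1196]), 590, np.float64(0.0005)), ('side', array([0.6362, 0.119 ]), 719, np.float64(0.001))] [0.6377 0.1193]
[0.5211 0.0233 0.2433] [('scene', array([ 0.4358, -0.0491]), 454, np.float64(0.0007)), ('side', array([ 0.4326, -0.0494]), 551, np.float64(0.0012))] [ 0.4342 -0.0492]
[0.1929 0.1945 0.1952]
```

send_rows(
  motion=[
    [[-0.79,-0.95,0],[0,0,0],1],
    [[-0.79,-0.95,0],[0,0,0],1],
    [[-0.79,-0.95,0],[0,0,0],1],
    [[0,0,0],[0,0,0],1],
    [[0,0,1],[0,0,0],1],
    [[0,0,1],[0,0,0],1],
    [[0,0,1],[0,0,0],1],
    [[0,0,0],[0,0,0],1],
    [[0,0,0],[0,0,0],1],
  ],
)

```text
time_s: 42.85
ee_pos: [0.4362, -0.0473, 0.1532]
eef_rot: [-3.141, -0.0, 1.572]
force: [0.6, -0.4, 0.2]
grip_width: 0.0942
grip_force: 0.0
```

send_rows(
  motion=[
    [[-0.06,-0.06,1],[0,0,0],1],
    [[0,0,1],[0,0,0],1],
    [[0,0,0.75],[0,0,0],1],
    [[0,0,0],[0,0,0],1],
    [[0,0,0],[0,0,0],-1],
    [[0,0,0],[0,0,0],-1],
    [[0,0,0],[0,0,0],-1],
    [[0,0,0],[0,0,0],-1],
    [[0,0,0],[0,0,0],-1],
    [[0,0,0],[0,0,0],-1],
    [[0,0,0],[0,0,0],-1],
  ],
)

```text
time_s: 43.95
ee_pos: [0.4341, -0.0495, 0.0707]
eef_rot: [3.141, 0.0, 1.571]
force: [-0.8, -0.1, 7.2]
grip_width: 0.0629
grip_force: 20.0
```

send_rows(
  motion=[
    [[0,0,-1],[0,0,0],-1],
    [[0,0,-1],[0,0,0],-1],
    [[0,0,-1],[0,0,0],-1],
    [[0,0,-1],[0,0,0],-1],
    [[0,0,-1],[0,0,0],-1],
    [[0,0,-1],[0,0,0],-1],
    [[0,0,-1],[0,0,0],-1],
    [[0.3,0.95,0],[0,0,0],-1],
    [[0.3,0.95,0],[0,0,0],-1],
    [[0.3,0.95,0],[0,0,0],-1],
    [[0.3,0.95,0],[0,0,0],-1],
    [[0,0,0],[0,0,0],-1],
  ],
)

```text
time_s: 45.15
ee_pos: [0.5493, -0.0125, 0.2789]
eef_rot: [-3.14, -0.0, 1.572]
force: [-0.1, -1.1, -1.0]
grip_width: 0.0625
grip_force: 20.0
```

send_rows(
  motion=[
    [[0.22,0.78,0],[0,0,0],-1],
    [[0.22,0.78,0],[0,0,0],-1],
    [[0.22,0.78,0],[0,0,0],-1],
    [[0.22,0.78,0],[0,0,0],-1],
    [[0,0,0],[0,0,0],-1],
    [[0,0,0],[0,0,0],-1],
  ],
)

```text
time_s: 45.75
ee_pos: [0.6408, 0.0129, 0.2797]
eef_rot: [-3.141, 0.0, 1.571]
force: [-0.5, -0.2, 0.4]
grip_width: 0.0628
grip_force: 20.0
```

```bash
python3 tube.py .643 .014 .0315 .213 .25
```

```text
[0.6408 0.0129 0.2797] [('scene', array([0.6412, 0.0138]), 296, np.float64(0.0005)), ('side', array([0.6386, 0.0132]), 277, np.float64(0.0011))] [0.6399 0.0135]
```

send_rows(
  motion=[
    [[0,0.09,0],[0,0,0],-1],
    [[0,0,0.4],[0,0,0],-1],
    [[0,0,0.5],[0,0,0],-1],
    [[0,0,0.5],[0,0,0],-1],
    [[0,0,0.5],[0,0,0],-1],
    [[0,0,0.5],[0,0,0],-1],
    [[0,0,0.5],[0,0,0],-1],
    [[0,0,0.5],[0,0,0],-1],
    [[0,0,0.5],[0,0,0],-1],
    [[0,0,0.3],[0,0,0],-1],
    [[0,0,0.06],[0,0,0],-1],
    [[0,0,0],[0,0,0],-1],
  ],
)

```text
time_s: 47.05
ee_pos: [0.6441, 0.0131, 0.1524]
eef_rot: [3.141, 0.0, 1.571]
force: [-0.8, -0.4, -0.3]
grip_width: 0.0624
grip_force: 20.0
```

send_rows(
  motion=[
    [[0,0,0],[0,0,0],0.8],
    [[0,0,0],[0,0,0],0.8],
    [[0,0,0],[0,0,0],0.8],
    [[0,0,0],[0,0,0],0.8],
    [[0,0,-1],[0,0,0],0.8],
    [[0,0,-1],[0,0,0],0.8],
    [[0,0,-1],[0,0,0],0.8],
    [[-0.97,-0.97,0],[0,0,0],1],
    [[-0.97,-0.97,0],[0,0,0],1],
    [[-0.97,-0.97,0],[0,0,0],1],
    [[-0.97,-0.97,0],[0,0,0],1],
    [[0,0,0],[0,0,0],1],
  ],
)

```text
time_s: 48.25
ee_pos: [0.5255, -0.1059, 0.2431]
eef_rot: [3.141, 0.001, 1.568]
force: [0.7, 1.0, 0.3]
grip_width: 0.0936
grip_force: 0.0
```

```bash
python3 tube.py .643 .014 .0315 .09 .185; python3 tube.py .367 -.262 .0315 .015 .108
python3 - <<'E'
from m import *
w=cloud(camera("scene")).reshape(-1,3)
d=np.hypot(w[:,0]-.6435,w[:,1]-.014); print(np.percentile(w[(d<.028)&(w[:,2]>.16),2],[50,90,98]).round(4))
E
```

```text
[ 0.5255 -0.1059  0.2431] [('scene', array([0.645 , 0.0137]), 584, np.float64(0.0004)), ('side', array([0.6423, 0.0133]), 290, np.float64(0.001))] [0.6437 0.0135]
[ 0.5276 -0.1038  0.2429] [('scene', array([ 0.3688, -0.2616]), 506, np.float64(0.0007)), ('side', array([ 0.3656, -0.262 ]), 453, np.float64(0.0014))] [ 0.3672 -0.2618]
[0.1929 0.1944 0.1952]
```

send_rows(
  motion=[
    [[-0.88,-0.89,0],[0,0,0],1],
    [[-0.88,-0.89,0],[0,0,0],1],
    [[-0.88,-0.89,0],[0,0,0],1],
    [[-0.88,-0.89,0],[0,0,0],1],
    [[-0.88,-0.89,0],[0,0,0],1],
    [[-0.88,-0.89,0],[0,0,0],1],
    [[0,0,0],[0,0,0],1],
    [[0,0,1],[0,0,0],1],
    [[0,0,1],[0,0,0],1],
    [[0,0,1],[0,0,0],1],
    [[0,0,0],[0,0,0],1],
    [[0,0,0],[0,0,0],1],
  ],
)

```text
time_s: 49.7
ee_pos: [0.3684, -0.2616, 0.153]
eef_rot: [-3.141, -0.0, 1.572]
force: [0.2, 1.0, 0.1]
grip_width: 0.0939
grip_force: 0.0
```

send_rows(
  motion=[
    [[0,-0.03,1],[0,0,0],1],
    [[0,0,1],[0,0,0],1],
    [[0,0,0.75],[0,0,0],1],
    [[0,0,0],[0,0,0],1],
    [[0,0,0],[0,0,0],-1],
    [[0,0,0],[0,0,0],-1],
    [[0,0,0],[0,0,0],-1],
    [[0,0,0],[0,0,0],-1],
    [[0,0,0],[0,0,0],-1],
    [[0,0,0],[0,0,0],-1],
    [[0,0,0],[0,0,0],-1],
  ],
)

```text
time_s: 50.8
ee_pos: [0.367, -0.2622, 0.0705]
eef_rot: [3.141, 0.001, 1.571]
force: [0.1, 0.4, 6.4]
grip_width: 0.064
grip_force: 20.0
```

send_rows(
  motion=[
    [[0,0,-1],[0,0,0],-1],
    [[0,0,-1],[0,0,0],-1],
    [[0,0,-1],[0,0,0],-1],
    [[0,0,-1],[0,0,0],-1],
    [[0,0,-1],[0,0,0],-1],
    [[0,0,-1],[0,0,0],-1],
    [[0,0,-1],[0,0,0],-1],
    [[0.57,0.95,0],[0,0,0],-1],
    [[0.57,0.95,0],[0,0,0],-1],
    [[0.57,0.95,0],[0,0,0],-1],
    [[0.57,0.95,0],[0,0,0],-1],
    [[0,0,0],[0,0,0],-1],
  ],
)

```text
time_s: 52.0
ee_pos: [0.4825, -0.1916, 0.2792]
eef_rot: [-3.141, -0.001, 1.574]
force: [-0.6, -0.8, -0.9]
grip_width: 0.0636
grip_force: 20.0
```

send_rows(
  motion=[
    [[0.55,0.92,0],[0,0,0],-1],
    [[0.55,0.92,0],[0,0,0],-1],
    [[0.55,0.92,0],[0,0,0],-1],
    [[0.55,0.92,0],[0,0,0],-1],
    [[0.55,0.92,0],[0,0,0],-1],
    [[0.55,0.92,0],[0,0,0],-1],
    [[0,0,0],[0,0,0],-1],
    [[0,0,0],[0,0,0],-1],
  ],
)

```text
time_s: 52.8
ee_pos: [0.6459, -0.0946, 0.2792]
eef_rot: [-3.14, -0.0, 1.572]
force: [-0.2, 0.1, -0.2]
grip_width: 0.0639
grip_force: 20.0
```

```bash
python3 tube.py .65 -.09 .0315 .213 .25
```

```text
[ 0.6459 -0.0946  0.2792] [('scene', array([ 0.6465, -0.0936]), 304, np.float64(0.0004)), ('side', array([ 0.6433, -0.0944]), 240, np.float64(0.0012))] [ 0.6449 -0.094 ]
```

send_rows(
  motion=[
    [[0.11,0.15,0],[0,0,0],-1],
    [[0,0,0.4],[0,0,0],-1],
    [[0,0,0.5],[0,0,0],-1],
    [[0,0,0.5],[0,0,0],-1],
    [[0,0,0.5],[0,0,0],-1],
    [[0,0,0.5],[0,0,0],-1],
    [[0,0,0.5],[0,0,0],-1],
    [[0,0,0.5],[0,0,0],-1],
    [[0,0,0.5],[0,0,0],-1],
    [[0,0,0.3],[0,0,0],-1],
    [[0,0,0.06],[0,0,0],-1],
    [[0,0,0],[0,0,0],-1],
  ],
)

```text
time_s: 54.1
ee_pos: [0.6507, -0.091, 0.1521]
eef_rot: [3.141, 0.0, 1.571]
force: [0.4, -0.5, 0.3]
grip_width: 0.0639
grip_force: 20.0
```

send_rows(
  motion=[
    [[0,0,0],[0,0,0],0.8],
    [[0,0,0],[0,0,0],0.8],
    [[0,0,0],[0,0,0],0.8],
    [[0,0,0],[0,0,0],0.8],
    [[0,0,-1],[0,0,0],0.8],
    [[0,0,-1],[0,0,0],0.8],
    [[0,0,-1],[0,0,0],0.8],
    [[0,-0.97,-0.5],[0,0,0],1],
    [[0,-0.97,-0.5],[0,0,0],1],
    [[0,-0.97,-0.5],[0,0,0],1],
    [[0,-0.97,-0.5],[0,0,0],1],
    [[0,-0.97,-0.5],[0,0,0],1],
  ],
)

```text
time_s: 55.3
ee_pos: [0.5039, -0.091, 0.3178]
eef_rot: [3.141, 0.0, 1.571]
force: [0.7, -0.5, 0.3]
grip_width: 0.0941
grip_force: 0.0
```

send_rows(
  motion=[
    [[0,-0.8,0],[0,0,0],1],
    [[0,-0.8,0],[0,0,0],1],
    [[0,0,0],[0,0,0],1],
    [[0,0,0],[0,0,0],1],
    [[0,0,0],[0,0,0],1],
  ],
)

```text
time_s: 55.8
ee_pos: [0.4577, -0.0912, 0.3169]
eef_rot: [-3.142, -0.0, 1.571]
force: [0.0, -0.4, 0.7]
grip_width: 0.0939
grip_force: 0.0
```

```bash
python3 tube.py .65 -.0905 .0315 .09 .185
python3 - <<'E'
from binf import *
c=camera("scene");save("pics/end.png",c,1.25)
w=cloud(c).reshape(-1,3)
for x,y in ((.65,-.09),(.6435,.014),(.637,.119)):
  d=np.hypot(w[:,0]-x,w[:,1]-y); print(np.percentile(w[(d<.028)&(w[:,2]>.16),2],[50,90,98]).round(4))
print(binpose("scene"),binpose("side"))
E
```

```text
[ 0.4577 -0.0912  0.3169] [('scene', array([ 0.6521, -0.0902]), 587, np.float64(0.0004)), ('side', array([ 0.6491, -0.0907]), 215, np.float64(0.0011))] [ 0.6506 -0.0904]
[0.1928 0.1943 0.195 ]
[0.1928 0.1942 0.1951]
[0.1928 0.1942 0.1953]
(((548.8245849609375, -384.2745361328125), (153.68023681640625, 150.20046997070312), 7.742770671844482), 874) (((543.808837890625, -381.7132873535156), (147.8795166015625, 159.9891815185547), 7.662289619445801), 216)
```

View pics/end.png

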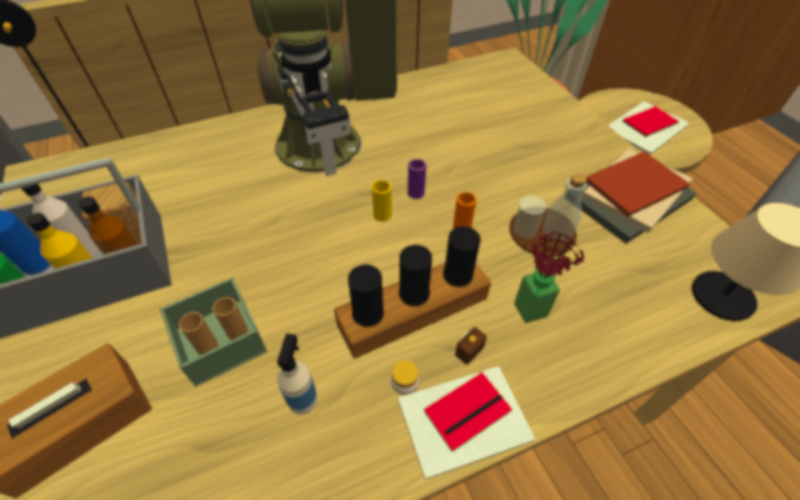

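All three covers are seated (367,295), (415,275), (462,256). Both cores stand in the bin (197,332), (230,317), which was nudged about 2 cm with them inside. The bystanders are untouched.

```bash
python3 -c "
from station import *
print(hand_in())"
```

```text
the job is handed in; nothing more can be done
None
```

The job is handed in, with no verdict returned: both spent cores are in the bin, all three refills are down on their rollers with a cover fully over each, and the guest's things were left where they were.

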